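# Shut the bedside organiser for the night

## Robot

A 7-joint arm with a two-finger parallel gripper is mounted at the origin on the work surface. World frame = base frame: x ahead of the robot, y to its left, z up, the work surface at z = 0. Lengths are in m, angles in rad, forces in N, time in s.
With the tool pointing down it reaches from about 0.4 to 0.85 m from the base axis. Payload 4.5 kg.
Tool frame: the origin (TCP) lies at the very end of the fingers, on their centre line; the grasp point (between the pads) lies 19 mm behind it (r.grip_point_offset is the distance from the TCP to the grasp point, in m); y points along the fingers, x is the direction in which the jaws open and shut, and the axes are right-handed (so a half turn about y gives the same grasp; the last joint's range is limited). The gripper opens to 88 mm and grips with 3 to 60 N. Pads are 18 mm wide; open, the fingers measure 123 mm over their backs; the gripper's body (75 mm by 187 mm) begins 45 mm behind the grasp point.
Start: joints at [-1.257, 0.689, -0.195, 1.565, 0.157, 0.902, -0.215], TCP at [0.173, 0.601, 0.239] pointing down, gripper open.
Joint ranges: [-3.01, 3.01], [-0.46, 2.08], [-1.47, 1.51], [0.13, 2.56], [-1, 4.14], [0.04, 2.09], [-2.66, 2.66]. Speed limits (rad/s): [2.57, 2.57, 3.14, 3.14, 3.14, 3.14, 3.14].

## Interface

Orientations are given as a unit quaternion [x, y, z, w].
In Python, from plant import get_state, snapshot, camera_params, job, r gives the robot as it stands.
- The arm moves only by the tool carry_out, never from a script. Its arguments are lists of equal length, an entry for each row: "offset": the shift along the world's x, y, z in m, a list of three; "twist": the turn about the world's z in degrees. In form: {"offset": [[tx, ty, tz], ...], "twist": [twist, ...]}. A call has 1 to 8 rows; each row shifts and turns the commanded pose from where the row before left it; what a row does not reach is not made up. A row lasts 1/8 s, in which the tool goes at most 62.5 mm and 10.7 degrees, less where a joint would pass 70% of its speed; a pose out of reach is approached as far as the arm can. A call with a gripper value outside its range is refused whole. "grip" is the finger opening in m, from 0 to 0.0881, set as the call begins (left out, the last holds). The fingers move at their own pace and stop on an object; "newtons" is the grip in N (left out, the last holds). Time passes only in rows, so rows that do not move let the fingers close. It gives the time, the measured TCP pose, the force and the opening at its end, in the units of the state.
- get_state(): the state, without advancing time (a new reading comes with each control period).
- snapshot(name): name is "scene" or "top" or "wrist"; returns the picture (480x640x3 uint8, red, green, blue); there is no depth.
- camera_params(name): a dict with "camera_matrix" (3x3 intrinsics, pixels), "dist_coeffs" ([k1, k2, p1, p2, k3] as OpenCV has them; the pictures are not rectified), "eye" and "orientation" of the camera in the world. Camera axes: x right, y up, looking along -z (the intrinsics and any distortion apply to the point x, -y, -z); pixel columns grow to the right and rows downward; lengths in m; the calibration is good to about 2 mm. A picture is of the moment at which its call begins: read the wrist's pose just before it. camera_params takes no time and is no camera call; for the wrist camera it gives the pose at the moment of the call.
- job.finish_job(): hands the job in, once; it reports no verdict.
The state is a dict: "clock": time; "q": joint angles; "qd": joint speeds; "joint_torque": joint torques, N m; "tool_pos": TCP position; "eef_rot": TCP orientation; "contact_force": force on the tool from outside, world axes, zero at the start; "moment": the same for the moment, N m; "opening": opening from 0.0 (shut) to 1.0 (fully open).
Only numpy, scipy, OpenCV 4.12 (cv2) and the standard library are available. Lean on these libraries where they do the work, as an engineer would, in place of code of your own. Each camera call takes 0.05 s, during which the arm holds its last target. There are 200 camera calls.

## Task

Shut the white organiser for the night, using only fingertip pushes. First push the slightly open yellow tilt-out bin at its front fully shut; then turn the blue leaf over its spine from the right-hand compartment, so that it lies flat over the left-hand one with the hair roller. Push gently, do not squeeze or fling anything, leave the roller, eggcup, marble and bottle opener alone, and end with the bin still shut.

Things in the scene. Friction and masses are not known exactly. Their poses are not given: they have to be found in the camera images.
- organiser: White plastic organiser, fixed to the crate top, 150 x 150 mm and 80 mm tall, walls 5 mm. Origin: centre of its underside. Its -x side is the front with the bin (towards the robot), +y is its left, z up; turned up to 0.3 rad. A spine wall along its x axis (y=0) parts two open wells, each about 100 x 67 mm (x -27 to +70 mm), floor 20 mm above the underside.
- spine (a point): Fixed point on the organiser's spine, on the leaf's hinge axis: 82.5 mm above the organiser's underside, x +6 mm, y 0 in its frame. The hinge axis runs along the organiser's x.
- leaf (a joint): Angle of the blue leaf, rad: 0 = flat over the right-hand (-y) well, 1.57 = upright, 3.14 = flat over the left-hand (+y) well; stops at 0 and 3.14. Starts slightly raised, 0.12 to 0.4. Rigid, 5 mm thick, 60 g. Stiff hinge (0.06 N m friction, about 1 N at the tab): it stays where it is left and never falls by itself, so it must be pushed all the way down.
- leaf_tab (a point): Middle of the free edge of the leaf's tab, mid-thickness, 115 mm from the hinge axis, x +20 mm in the organiser's frame; moves with the leaf. The leaf spans x -30 to +70 mm out to 85 mm from the axis, then a tab 70 mm wide (x -15 to +55 mm) to 115 mm: it stands 40 mm out past the organiser's side wall, so fingers tilted about 45 degrees fit under it.
- bin (a joint): Angle of the yellow tilt-out bin across the organiser's front, rad: 0 = fully shut (a stop; front panel flush with the organiser's front, x -75 mm in its frame), growing as its top tilts out to -x; starts 0.2 to 0.4, stays where left (0.05 N m friction). Hinged along y at its lower front edge, 8 mm above the organiser's underside. Front panel 138 mm wide, 64 mm tall.
- bin_front (a point): Point on the outer face of the bin's front panel, middle of its width, 55 mm above the bin's hinge; moves with the bin.
- roller: White plastic hair roller, loose tube 30 mm across, 45 mm tall, standing in the left-hand well; origin: centre of its underside. Well below the rim, so the leaf clears it.
- eggcup: Blue ceramic eggcup, loose, 48 mm across, 60 mm tall, standing on the crate to the left of the organiser; origin: centre of its underside.
- marble_center (a point): Centre of the green glass marble, 20 mm across, lying loose in the eggcup, about 37 mm above the crate top.
- opener: Chrome bottle opener, loose, flat on the crate to the right of the organiser, about 105 x 34 mm and 5 mm thick; origin: on its underside, near its middle.

How it is judged:
By the outcome, as a careful person would: the job done as asked, in the order asked, and still so for the second after the job is handed in, with the robot touching nothing.
It also fails if it takes over 61 s, if anything falls off the work surface, if the arm or the gripper's body presses on something with over 40 N, if the wrist force passes 120 N, or if a joint passes its speed limit or range.

## Working session

There is one attempt and no reset: what is moved stays moved. The work goes in short steps, Python scripts to look and compute and a tool call to move; the robot and the scene stay as the last step left them, time stands still between calls to the robot, and variables do not carry over. Pictures are saved under pics/ and viewed, about 8 in all and at most 12, crops included, and the job is handed in when it is done.

Besides the shell and the picture viewer there is one more tool, called as name([rows], argument=value, ...), one row to a line, values as JSON. carry_out: Moves the arm, as the interface text tells. Its arguments: {"type":"object","properties":{"offset":{"type":"array"},"twist":{"type":"array"},"grip":{"type":"number"},"newtons":{"type":"number"}},"required":["offset","twist"]}

```bash
mkdir -p pics; ls
python3 - <<'E'
from plant import get_state, snapshot, camera_params, r
import cv2
for n in("scene","top"):
    cv2.imwrite(f"pics/{n}0.png",snapshot(n)[:,:,::-1])
    print(n,camera_params(n))
print(get_state())
E
```

```text
pics
scene {'camera_matrix': array([[490.33583538,   0.        , 324.7357275 ],
       [  0.        , 490.33583538, 250.46272198],
       [  0.        ,   0.        ,   1.        ]]), 'dist_coeffs': array([-0.01163191,  0.        ,  0.        ,  0.        ,  0.        ]), 'eye': array([ 0.92488661, -0.36442475,  0.91147904]), 'orientation': array([0.24906562, 0.10026565, 0.35335241, 0.89613346])}
top {'camera_matrix': array([[596.75725381,   0.        , 319.13212434],
       [  0.        , 596.75725381, 233.34083814],
       [  0.        ,   0.        ,   1.        ]]), 'dist_coeffs': array([-0.06296891,  0.        ,  0.        ,  0.        ,  0.        ]), 'eye': array([ 0.37305803, -0.0149886 ,  1.29430231]), 'orientation': array([ 0.050595  , -0.05886131, -0.69508129,  0.71472896])}
{'clock': 0.1, 'q': array([-1.25720581,  0.68990462, -0.19451112,  1.5662341 ,  0.15730346,
        0.90250276, -0.21512163]), 'qd': array([-0.00018356, -0.00235932, -0.00108824, -0.00350515,  0.00297594,
        0.0011375 ,  0.00062662]), 'joint_torque': array([-3.77470235e-03, -5.28496063e+01, -1.27154700e+00, -1.53838205e+01,
       -5.25198563e-02,  2.01259187e-03,  6.25368625e-05]), 'tool_pos': array([0.17248744, 0.60013638, 0.23798877]), 'eef_rot': array([ 0.56521248,  0.42496994, -0.42584875, -0.56443621]), 'contact_force': array([0.02189568, 0.73770615, 0.19017901]), 'moment': array([ 0.01869505,  0.02125984, -0.05754426]), 'opening': 1.0002044297873245}
```

View pics/scene0.png

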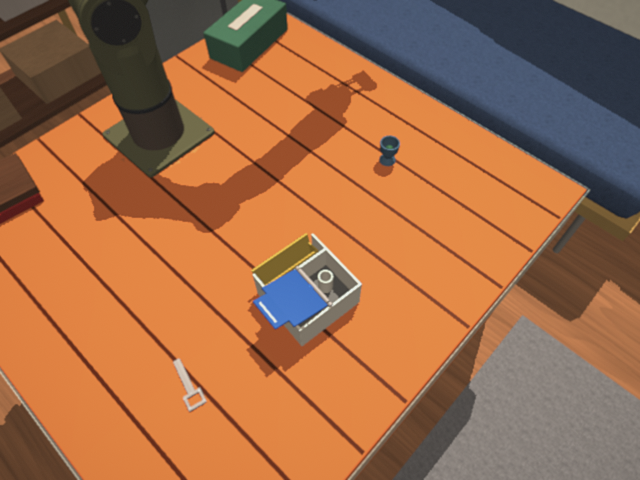

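View pics/top0.png

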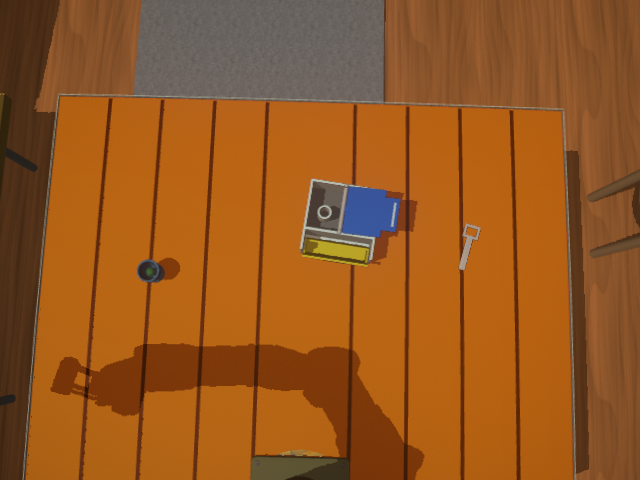

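The organiser sits near (340,220) in the top view, with the bin at the robot side and the blue leaf to the right. The eggcup (150,270) and opener (468,245) are well away. I'll enlarge it next.

Run:
```python
import cv2,numpy as np
a=cv2.imread("pics/top0.png")[165:275,290:415];b=cv2.imread("pics/scene0.png")[225:350,245:370]
a=cv2.resize(a,None,fx=5,fy=5,interpolation=cv2.INTER_CUBIC)
b=cv2.resize(b,None,fx=4,fy=4,interpolation=cv2.INTER_CUBIC)
cv2.imwrite("pics/ca.png",a);cv2.imwrite("pics/cb.png",b)
```

```text
(no output)
```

View pics/ca.png

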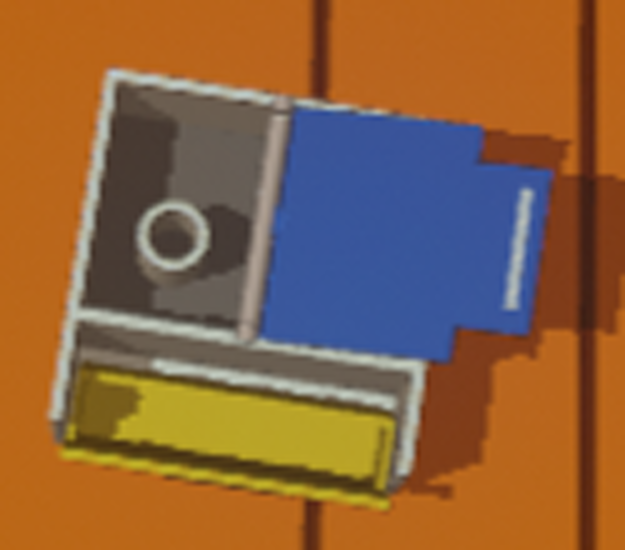

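View pics/cb.png

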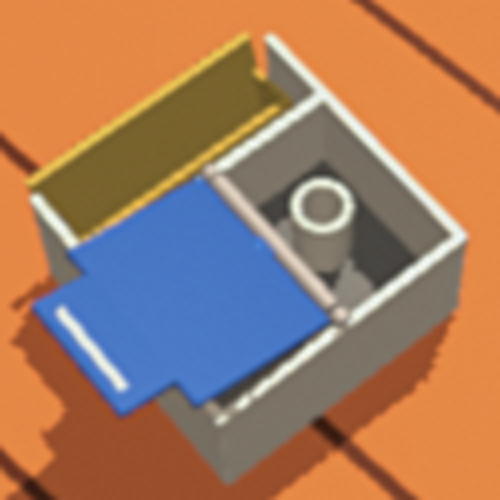

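```bash
cat > fit.py <<'E'
import numpy as np,cv2
from scipy.spatial.transform import Rotation as R
from scipy.optimize import least_squares
from plant import camera_params
def proj(P,c):
    p=camera_params(c) if isinstance(c,str) else c
    Rc=R.from_quat(p["orientation"]).as_matrix()@np.diag([1,-1,-1])
    q=(np.asarray(P,float).reshape(-1,3)-p["eye"])@Rc
    return cv2.projectPoints(q,np.zeros(3),np.zeros(3),p["camera_matrix"],p["dist_coeffs"])[0].reshape(-1,2)
def O(x,y,z): return lambda l,b:[x,y,z]
def L(x,d): return lambda l,b:[x,-d*np.cos(l),82.5+d*np.sin(l)]
def B(y,h,t=0): return lambda l,b:[-75-h*np.sin(b),y,8+h*np.cos(b)]
def world(fs,v):
    P=np.array([f(v[3],v[4]) for f in fs])/1e3
    return R.from_euler('z',v[2]).apply(P)+[v[0],v[1],0]
E
cat > run1.py <<'E'
from fit import *
T=[(O(75,75,80),112,72),(L(55,115),553,170),(L(-15,115),527,333),(L(70,85),483,126),(L(-30,85),450,362),(O(-29,75,80),72,315),(B(69,64),62,455),(B(-69,64),388,503)]
S=[(O(75,75,80),467,236),(O(75,-75,80),222,418),(O(75,-75,0),228,483),(O(75,75,0),460,305),(L(-15,115),33,305),(L(55,115),122,413),(L(70,85),195,405),(L(-30,85),70,255),(B(69,64),248,37),(B(-69,64),30,185)]
t=np.array([a[1:] for a in T])/5+[290,165]-.4
s=np.array([a[1:] for a in S])/4+[245,225]-.4
f=lambda v:np.r_[proj(world([a[0] for a in T],v),"top")-t,proj(world([a[0] for a in S],v),"scene")-s].ravel()
o=least_squares(f,[.6,0,-.1,.3,.3],loss='soft_l1')
print(o.x.round(4));print(f(o.x).reshape(-1,2).round(1))
v=o.x;np.save("v.npy",v)
for n,g in dict(spine=O(6,0,82.5),tab=L(20,115),binf=B(0,55)).items():print(n,world([g],v).round(4))
E
python3 run1.py
```

```text
[ 0.5955 -0.0699 -0.1228  0.2253  0.1695]
[[-1.9 -0.9]
 [-0.8 -0.7]
 [-0.   0.2]
 [-0.4 -0.4]
 [-0.3 -0. ]
 [-1.5 -1. ]
 [-0.8 -1. ]
 [ 0.2 -0.6]
 [-0.2 -0.9]
 [-0.7  1.1]
 [-0.2  0.4]
 [-0.8 -0.1]
 [-1.3 -0.1]
 [-0.2  0.8]
 [ 0.2  0.4]
 [-1.8 -0.9]
 [-0.5 -1. ]
 [-1.1 -0. ]]
spine [[ 0.6015 -0.0707  0.0825]]
tab [[ 0.6016 -0.1836  0.1082]]
binf [[ 0.5119 -0.0596  0.0622]]
```

```bash
sed -i 's/\[v\[0\],v\[1\],0\]/[v[0],v[1],v[5]]/' fit.py; sed -i 's/\[.6,0,-.1,.3,.3\]/[.6,0,-.1,.3,.3,0]/' run1.py; python3 run1.py
python3 - <<'E'
from plant import get_state
from scipy.spatial.transform import Rotation as R
print(R.from_quat(get_state()["eef_rot"]).as_matrix().round(3))
E
```

```text
[ 0.5953 -0.0699 -0.1224  0.2377  0.1714 -0.0021]
[[-1.9 -0.5]
 [-1.1 -0.6]
 [-0.3  0.3]
 [-0.7 -0.3]
 [-0.5  0.1]
 [-1.6 -0.7]
 [-0.8 -0.7]
 [ 0.  -0.3]
 [-0.3 -0.5]
 [-0.7  1.5]
 [-0.2  0.7]
 [-0.9  0.2]
 [-1.1 -0.1]
 [-0.1  0.8]
 [ 0.4  0.5]
 [-1.7 -0.8]
 [-0.6 -0.6]
 [-1.   0.4]]
spine [[ 0.6013 -0.0706  0.0804]]
tab [[ 0.6015 -0.1832  0.1075]]
binf [[ 0.5116 -0.0595  0.0601]]
[[ 0.276 -0.    -0.961]
 [ 0.961 -0.002  0.276]
 [-0.002 -1.    -0.   ]]
```

carry_out([
  [0.03,-0.037,0],
  [0.03,-0.037,0],
  [0.03,-0.037,0],
  [0.03,-0.037,0],
  [0.03,-0.037,0],
  [0.03,-0.037,0],
  [0.03,-0.037,0],
  [0.03,-0.037,0],
], twist=[1,1,1,1,1,1,1,2], grip=0, newtons=10)

```text
clock: 1.1
tool_pos: [0.4133, 0.3033, 0.2385]
eef_rot: [-0.529, -0.469, 0.469, 0.529]
contact_force: [0.4, 0.3, -0.5]
opening: 0.114
```

carry_out([
  [0.005,-0.045,0],
  [0.005,-0.045,0],
  [0.005,-0.045,0],
  [0.005,-0.045,0],
  [0.005,-0.045,0],
  [0.005,-0.045,-0.02],
  [0.006,-0.045,-0.03],
  [0.006,-0.041,-0.03],
], twist=[0,0,0,0,0,0,0,0])

```text
clock: 2.1
tool_pos: [0.4548, -0.053, 0.158]
eef_rot: [0.53, 0.468, -0.468, -0.53]
contact_force: [1.7, -0.3, -0.1]
opening: 0.003
```

carry_out([
  [0,0,-0.03],
  [0,0,-0.03],
  [0,0,-0.03],
  [0,0,-0.008],
  [0,0,0],
], twist=[0,0,0,0,0])

```text
clock: 2.72
tool_pos: [0.4545, -0.0512, 0.0607]
eef_rot: [-0.529, -0.468, 0.469, 0.53]
contact_force: [-0.2, -0.1, 0.9]
opening: 0.01
```

Run:
```python
from plant import *
import cv2,numpy as np
s=snapshot("scene")[180:330,190:390];t=snapshot("top")[160:310,250:450]
cv2.imwrite("pics/p1.png",cv2.resize(np.hstack([s,t])[:,:,::-1],(800,300),interpolation=cv2.INTER_CUBIC))
print(get_state())
```

```text
{'clock': 2.825, 'q': array([ 0.06502019,  0.82168754, -0.08659488,  2.19369513,  0.46427269,
        0.14163706,  0.99379164]), 'qd': array([ 0.00359568, -0.00957739, -0.00015148,  0.0006536 ,  0.00338015,
       -0.0021556 , -0.00113343]), 'joint_torque': array([-1.56521732e-01, -4.48532975e+01,  4.21193568e-01, -2.40330108e+00,
       -3.36061079e-03,  7.59329880e-02,  8.91440068e-04]), 'tool_pos': array([ 0.45506491, -0.05129419,  0.06151714]), 'eef_rot': array([ 0.53000416,  0.46873972, -0.46801391, -0.52947299]), 'contact_force': array([ 0.66968663, -0.08388149,  0.04616372]), 'moment': array([-0.00825805, -0.01251477,  0.03248332]), 'opening': 0.009021561375848081}
```

View pics/p1.png

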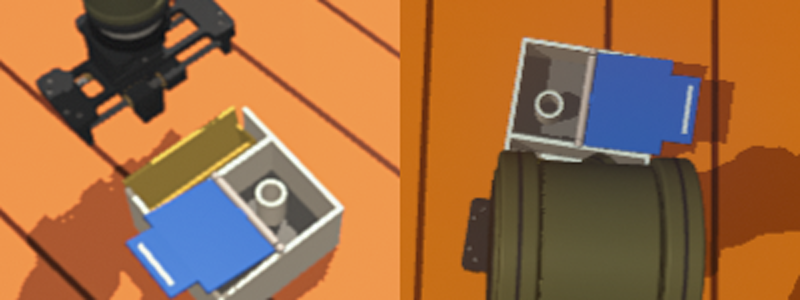

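The closed fingers are square in front of the bin's middle, about 45 mm off. I'll push along the organiser's x.

carry_out([
  [0.008,-0.001,-0.004],
  [0.008,-0.001,-0.004],
  [0.008,-0.001,0],
  [0.006,-0.001,0],
  [0.004,0,0],
  [0.004,-0.001,0],
  [0.004,0,0],
  [0.003,0,0],
], twist=[0,0,0,0,0,0,0,0])

```text
clock: 3.82
tool_pos: [0.4993, -0.0564, 0.0527]
eef_rot: [-0.53, -0.468, 0.469, 0.53]
contact_force: [-0.9, -0.6, 0.6]
opening: 0.009
```

carry_out([
  [0.003,0,0],
  [0.003,-0.001,0],
  [0.002,0,0],
], twist=[0,0,0])

```text
clock: 4.2
tool_pos: [0.5078, -0.0573, 0.0527]
eef_rot: [-0.53, -0.468, 0.468, 0.53]
contact_force: [-0.3, 0.0, 0.9]
opening: 0.005
```

carry_out([
  [0.002,0,0],
  [0.002,0,0],
  [0.001,0,0],
  [0,0,0],
], twist=[0,0,0,0])

```text
clock: 4.7
tool_pos: [0.5111, -0.0575, 0.0526]
eef_rot: [-0.529, -0.468, 0.469, 0.53]
contact_force: [-4.2, -0.0, 3.1]
opening: 0.008
```

carry_out([
  [0.001,0,0],
  [0.001,0,0],
  [0,0,0],
], twist=[0,0,0])

```text
clock: 5.08
tool_pos: [0.5111, -0.0575, 0.0526]
eef_rot: [-0.528, -0.466, 0.47, 0.531]
contact_force: [-8.2, 0.4, 6.5]
opening: 0.004
```

The bin is against its stop: the tool holds at x=0.511 while the force rises to 8 N. Now I retreat, rise and check it.

carry_out([
  [-0.01,0.001,0],
  [-0.02,0.002,0],
  [-0.03,0.004,0],
  [0,0,0.04],
  [0,0,0.05],
  [0,0,0.05],
  [0.03,-0.03,0.02],
  [0.03,-0.03,0],
], twist=[0,0,0,0,10,10,10,10])

```text
clock: 6.08
tool_pos: [0.5179, -0.1109, 0.2155]
eef_rot: [0.338, 0.624, -0.621, -0.333]
contact_force: [0.4, 0.6, -0.9]
opening: 0.002
```

carry_out([
  [0.03,-0.04,0],
  [0.03,-0.04,0],
  [0.03,-0.03,0],
  [0,0,0],
  [0,0,0],
], twist=[10,10,10,10,10])

```text
clock: 6.7
tool_pos: [0.6058, -0.2207, 0.2128]
eef_rot: [-0.043, -0.705, 0.706, 0.042]
contact_force: [-0.2, 1.1, -1.1]
opening: 0.003
```

carry_out([
  [-0.004,0,-0.03],
  [-0.004,0,-0.03],
  [0,0,-0.03],
  [0,0,-0.03],
  [0,0,-0.008],
  [0,0,0],
], twist=[0,0,0,0,0,0])

```text
clock: 7.45
tool_pos: [0.5971, -0.2201, 0.0849]
eef_rot: [0.044, 0.706, -0.706, -0.043]
contact_force: [-0.7, -0.3, -0.0]
opening: 0.004
```

Run:
```python
from plant import *
import cv2,numpy as np
s=snapshot("scene")[200:360,200:400];t=snapshot("top")[150:310,250:450]
cv2.imwrite("pics/p2.png",cv2.resize(np.hstack([s,t])[:,:,::-1],(800,320),interpolation=cv2.INTER_CUBIC))
```

```text
(no output)
```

View pics/p2.png

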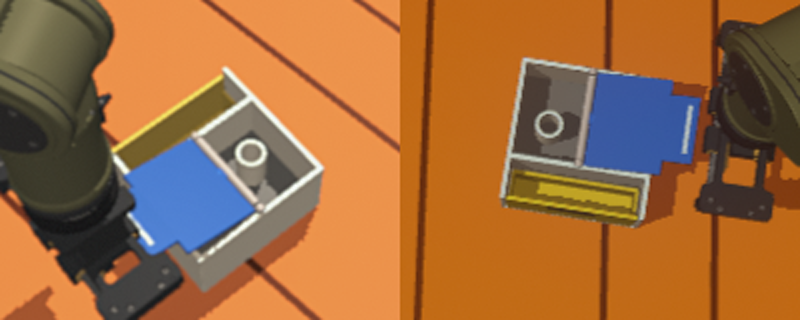

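The top view shows the bin flush with the front. The fingers stand about 25 mm outside the tab edge, level with it. Next I close in on the edge and lift it by friction along its arc.

carry_out([
  [0.001,0.01,0],
  [0.001,0.01,0],
  [0,0.004,0],
  [0,0.002,0],
  [0,0.002,0],
], twist=[0,0,0,0,0])

```text
clock: 8.18
tool_pos: [0.599, -0.1949, 0.0849]
eef_rot: [-0.044, -0.704, 0.707, 0.044]
contact_force: [1.7, -7.2, 1.4]
opening: 0.006
```

carry_out([
  [0,0,0.003],
  [0,0,0.003],
  [0,0.001,0.003],
  [0,0.001,0.003],
], twist=[0,0,0,0])

```text
clock: 8.68
tool_pos: [0.5992, -0.1918, 0.0972]
eef_rot: [-0.044, -0.705, 0.706, 0.043]
contact_force: [2.6, -5.3, 0.5]
opening: 0.006
```

The edge is rising with the fingers: y went forward as z rose, and the force is about 5 N.

carry_out([
  [0,0.002,0.006],
  [0,0.002,0.006],
  [0.001,0.003,0.005],
  [0,0.003,0.005],
  [0,0.003,0.005],
  [0.001,0.003,0.005],
], twist=[0,0,0,0,0,0])

```text
clock: 9.43
tool_pos: [0.6006, -0.1756, 0.1294]
eef_rot: [-0.044, -0.705, 0.707, 0.044]
contact_force: [0.5, -6.1, 3.4]
opening: 0.002
```

carry_out([
  [0,0.004,0.005],
  [0.001,0.005,0.005],
  [0,0.005,0.005],
  [0.001,0.006,0.005],
  [0.001,0.006,0.005],
  [0,0.006,0.004],
  [0.001,0.007,0.004],
  [0.001,0.007,0.004],
], twist=[0,0,0,0,0,0,0,0])

```text
clock: 10.42
tool_pos: [0.6054, -0.1273, 0.1658]
eef_rot: [0.043, 0.706, -0.706, -0.043]
contact_force: [0.2, -0.1, -0.2]
opening: 0.006
```

Run:
```python
from plant import *
import cv2,numpy as np
s=snapshot("scene")[200:360,200:400];t=snapshot("top")[150:310,250:450]
cv2.imwrite("pics/p3.png",cv2.resize(np.hstack([s,t])[:,:,::-1],(800,320),interpolation=cv2.INTER_CUBIC))
```

```text
(no output)
```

View pics/p3.png

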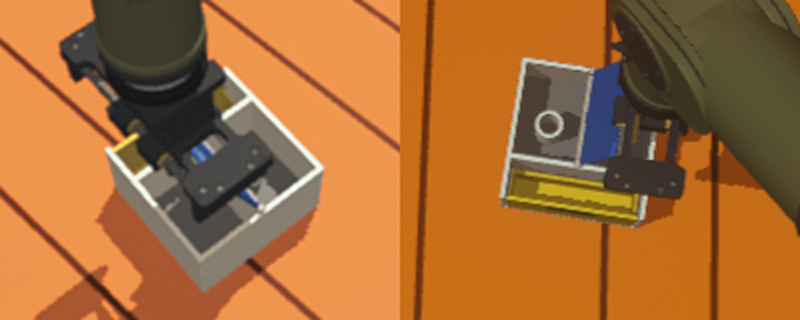

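The leaf stands at about 1.1 rad and the fingers are behind the tab. I'll carry on over the top.

carry_out([
  [0.001,0.007,0.001],
  [0.001,0.007,0.001],
  [0.001,0.007,0.001],
  [0.001,0.007,0],
  [0.001,0.007,0],
  [0,0.007,0],
  [0.001,0.007,0],
  [0.001,0.007,0],
], twist=[0,0,0,0,0,0,0,0])

```text
clock: 11.52
tool_pos: [0.6124, -0.0719, 0.1686]
eef_rot: [-0.043, -0.706, 0.706, 0.044]
contact_force: [-0.2, -1.5, -0.8]
opening: 0.005
```

carry_out([
  [0.001,0.005,0],
  [0.001,0.005,0],
  [0,0.005,0],
  [0.001,0.006,-0.002],
  [0.001,0.006,-0.003],
  [0.001,0.006,-0.003],
  [0,0.006,-0.003],
  [0,0,0],
], twist=[0,0,0,0,0,0,0,0])

```text
clock: 12.52
tool_pos: [0.6175, -0.0324, 0.1575]
eef_rot: [0.043, 0.706, -0.706, -0.043]
contact_force: [0.2, -0.1, -0.4]
opening: 0.002
```

carry_out([
  [0.001,0.005,-0.004],
  [0.001,0.005,-0.004],
  [0,0.005,-0.004],
  [0.001,0.005,-0.005],
  [0,0.004,-0.006],
  [0.001,0.004,-0.006],
  [0,0.003,-0.006],
  [0,0.003,-0.006],
], twist=[0,0,0,0,0,0,0,0])

```text
clock: 13.52
tool_pos: [0.6217, 0.0009, 0.1163]
eef_rot: [0.043, 0.706, -0.706, -0.043]
contact_force: [0.4, -0.0, 0.8]
opening: 0.003
```

carry_out([
  [0,0.003,-0.006],
  [0,0.002,-0.006],
  [0,0.001,-0.005],
  [0,0,-0.005],
  [0,0,-0.003],
  [0,0,0],
], twist=[0,0,0,0,0,0])

```text
clock: 14.28
tool_pos: [0.6214, 0.0065, 0.0915]
eef_rot: [-0.043, -0.706, 0.706, 0.044]
contact_force: [0.6, -1.1, 0.2]
opening: 0.004
```

carry_out([
  [0,0,-0.002],
  [0,0,-0.002],
  [0,0,-0.002],
  [0,0,-0.001],
  [0,0,0],
], twist=[0,0,0,0,0])

```text
clock: 14.9
tool_pos: [0.6217, 0.0068, 0.0854]
eef_rot: [-0.044, -0.706, 0.706, 0.043]
contact_force: [-0.9, -0.8, 5.1]
opening: 0.006
```

carry_out([
  [0,0,-0.001],
  [0,0,-0.001],
  [0,0,-0.001],
  [0,0,0],
], twist=[0,0,0,0])

```text
clock: 15.4
tool_pos: [0.6218, 0.0068, 0.085]
eef_rot: [-0.044, -0.705, 0.706, 0.043]
contact_force: [-6.9, -3.2, 22.2]
opening: 0.003
```

The stop is firm at z=0.085, as expected for the leaf lying flat. I'll rise straight up and move clear to check.

carry_out([
  [0,0,0.005],
  [0,0,0.02],
  [0,0,0.04],
  [0,0,0.04],
  [0,0.03,0.03],
  [0,0.05,0],
  [0,0.05,0],
  [0,0.05,0],
], twist=[0,0,0,0,0,0,0,0])

```text
clock: 16.4
tool_pos: [0.6216, 0.1882, 0.2177]
eef_rot: [0.044, 0.706, -0.706, -0.043]
contact_force: [1.0, 0.3, 0.3]
opening: 0.006
```

carry_out([
  [-0.03,0.05,0],
  [-0.03,0.05,0],
  [-0.03,0.05,0],
  [0,0,0],
  [0,0,0],
], twist=[0,0,0,0,0])

```text
clock: 17.02
tool_pos: [0.532, 0.3363, 0.2171]
eef_rot: [-0.044, -0.705, 0.706, 0.043]
contact_force: [-0.9, -1.0, 0.0]
opening: 0.004
```

Run:
```python
from plant import *
import cv2,numpy as np
S=snapshot("scene");T=snapshot("top")
cv2.imwrite("pics/S.png",S[:,:,::-1]);cv2.imwrite("pics/T.png",T[:,:,::-1])
s=S[225:345,240:380];t=T[165:285,270:410]
a=cv2.resize(np.hstack([s,t])[:,:,::-1],(800,343),interpolation=cv2.INTER_CUBIC)
b=np.hstack([cv2.resize(x,(400,257)) for x in (S[90:480,150:640],T[90:330,60:560])])[:,:,::-1]
cv2.imwrite("pics/p4.png",np.vstack([a,b]))
print(get_state()["clock"],get_state()["contact_force"])
```

```text
17.125 [ 0.43840556 -0.89535618  0.23563347]
```

View pics/p4.png

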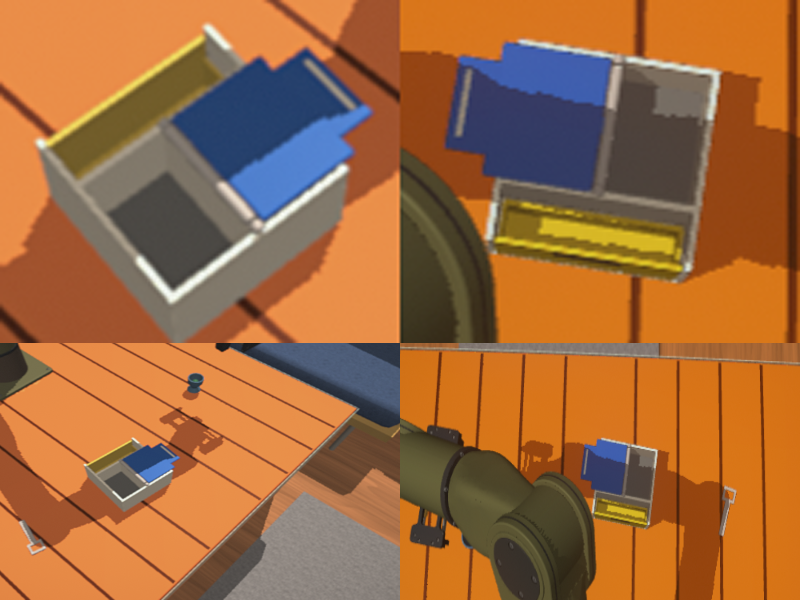

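The leaf lies over the left well, the bin looks flush and the other items are undisturbed. In the scene crop the tab corners are at (305,50) and (372,112), and the bin's top edge runs from (205,38) to (42,145). I'll compare these with predictions.

Run:
```python
from fit import *
v=np.load("v.npy")
k=400/140
for l in (np.pi,np.pi-.06):
  for b in (0,.06):
    v[3],v[4]=l,b
    p=lambda F,c,o:((proj(world(F,v),c)-o+.5)*k).round(0).tolist()
    print(round(l,2),b,"scene",p([L(-15,115),L(55,115),B(69,64),B(-69,64),O(75,75,80),O(75,-75,80)],"scene",[240,225]))
    print("   top",p([L(-15,115),L(55,115),B(69,64),B(-69,64),O(75,75,80),O(75,-75,80)],"top",[270,165]))
```

```text
3.14 0 scene [[304.0, 46.0], [371.0, 112.0], [200.0, 34.0], [42.0, 144.0], [347.0, 167.0], [171.0, 303.0]]
   top [[42.0, 151.0], [58.0, 57.0], [93.0, 243.0], [281.0, 272.0], [116.0, 40.0], [318.0, 70.0]]
3.14 0.06 scene [[304.0, 46.0], [371.0, 112.0], [196.0, 31.0], [39.0, 140.0], [347.0, 167.0], [171.0, 303.0]]
   top [[42.0, 151.0], [58.0, 57.0], [92.0, 249.0], [281.0, 277.0], [116.0, 40.0], [318.0, 70.0]]
3.08 0 scene [[304.0, 41.0], [372.0, 107.0], [200.0, 34.0], [42.0, 144.0], [347.0, 167.0], [171.0, 303.0]]
   top [[42.0, 149.0], [57.0, 55.0], [93.0, 243.0], [281.0, 272.0], [116.0, 40.0], [318.0, 70.0]]
3.08 0.06 scene [[304.0, 41.0], [372.0, 107.0], [196.0, 31.0], [39.0, 140.0], [347.0, 167.0], [171.0, 303.0]]
   top [[42.0, 149.0], [57.0, 55.0], [92.0, 249.0], [281.0, 277.0], [116.0, 40.0], [318.0, 70.0]]
```

Both measurements match the leaf flat at 3.14 and the bin at 0, so I'm handing in.

```bash
python3 -c "
from plant import job
print(job.finish_job())"
```

```text
the job is handed in; nothing more can be done
None
```

The organiser is shut: the bin is closed, the leaf lies flat over the left-hand well, and I handed the job in at about 17 s of the 61 s.

- **Bin:** I pushed it shut first with closed fingertips. It stopped firmly at about 8 N.
- **Leaf:** The moves allow no tilt, so the fingers could not go under the tab. I lifted its free edge by light fingertip friction at about 5–7 N, pushed it over the spine and pressed it down to its stop. The tip stopped at z = 0.085 m, the height of the leaf's top face when flat. That last press reached 22 N, firmer than it needed to be.

**Last checks:** In the final pictures the leaf and the bin's top edge match the predictions for leaf 3.14 and bin 0 within about 2 pixels. The eggcup and opener look untouched. The roller is under the leaf and the marble was too small to make out, so I did not check either at the end; the fingers never went near them. The arm is clear of everything. No check failed.

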